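# Slide a ceramic plate out over the edge and move it to the stand

## Task

The thin white ceramic plate lies sunk in the recess of the low dark metal block, where its edges cannot be gripped. Press lightly on its top, touching down very slowly and feeling the force, with the closed fingertips and slide it out over the block's open front end until it overhangs by about a third of its length, then pick it up by the two long edges of the overhanging part and lay it gently in the stand, flat between the two cheeks, with its front end overhanging the stand's open front. The plate is brittle: never press it against the block or the stand with more than 25 N, do not drop it, and leave the beaker and the glass bottle standing where they are.

Things in the scene. Friction and masses are not known exactly. Their poses are not given: they have to be found in the camera images.
- plate_center (a point): Centre of the loose white ceramic plate, 100 long (its x), 44 wide (y), 4 thick (z), 56 to 98 g. It starts lying in the block's recess, x along the block's x, top level with the recess walls, front end 7 to 15 inside the block's front, rear end 3 to 11 off the rear wall. It slides easily on the block (friction about 0.3, less than finger on plate); it tips over an edge if half of it overhangs.
- tray: Rigid fixed block of dark metal, 130 long (x), 84 wide (y), 50 high, on screw feet that hold its underside 2 to 9 above the worktop; origin at the centre of the underside. The recess in its top is 48 wide, 4 deep, its floor 46 above the origin; walled at both sides and the rear (x = +53 to +65), open at the front end (x = -65), which faces roughly the robot, with free space before and below it.
- stand: Rigid fixed stand of dark metal, 80 long (x), 74 wide (y), on screw feet (underside 2 to 9 above the worktop); origin at the centre of the underside. Flat bed 46 above the origin, 50 wide between grey cheeks (12 thick, tops at 58); rear stop x = +34 to +40; front (x = -40) open, facing roughly the robot. The plate lies along x, its centre 14 to 36 to the -x side of the origin (overhang 24 to 46).
- beaker_center (a point): Centre of a glass beaker, 106 across, 132 high, standing loose behind the work. Leave it alone.
- bottle_center (a point): Centre of an open clear glass bottle, 86 across, 170 high, standing loose behind the work. Leave it alone.
Things that resemble listed ones, but are neither listed nor needed, are in the scene too. What is shaped like the stand but yellow is not meant. Of the things shaped like the part that bears plate_center, the white one is meant.

How it is judged (in metres and radians):
On the way, in this order (a step that is already met when the one before it is completed fails the run):
1. the plate, still lying flat on the block, overhangs its open front end by more than 25 mm (x of plate_center in the frame of tray between -0.066 and -0.04 m and z of plate_center in the frame of tray between 0.045 and 0.051 m and y of plate_center in the frame of tray between -0.006 and 0.006 m and angle between plate_center's own z axis and vertical below 0.06 rad), for 0.3 s.
2. the plate is lifted in the fingers more than 20 mm clear of the block (z of plate_center in the frame of tray above 0.07 m and contact force between the fingers and plate above 1 N), for 0.2 s.
At the end, for the whole second after the job is handed in: The plate lies at rest, flat on the stand's bed (within 0.05 rad and 2.5 mm of height) between the cheeks (centred within 5 mm across, along the stand within 0.15 rad), its centre 12 to 38 mm in front of the stand's centre; the beaker and the bottle are within 20 mm of where they stood (x of plate_center in the frame of stand between -0.038 and -0.012 m and y of plate_center in the frame of stand between -0.005 and 0.005 m and z of plate_center in the frame of stand between 0.0455 and 0.0505 m and angle between plate_center's own z axis and vertical below 0.05 rad and angle between the x axis of plate_center and the x axis of stand, either way round below 0.15 rad and linear speed of plate below 0.01 m/s and distance of each of beaker_center, bottle_center from where it was at the start of the episode below 0.02 m); the robot touches nothing.
It fails at once if the plate is pressed against the block or the stand with more than 25 N (contact force between plate and tray above 25 N or contact force between plate and stand above 25 N).
It fails at once if the plate is dropped on the worktop (height (world z) of plate_center below 0.03 m).
It fails at once if the beaker or the bottle is pushed away or tipped (distance of any of beaker_center, bottle_center from where it was at the start of the episode above 0.02 m).
It also fails if it takes over 72 s, if anything falls off the work surface, if the arm or the gripper's body presses on something with over 40 N, if the wrist force passes 120 N, or if a joint passes its speed limit or range.

## Robot

A 6-joint arm with a two-finger parallel gripper is mounted at the origin on a cart in front of the work surface, level with it; the furniture and walls round the work are solid. World frame = base frame: x ahead of the robot, y to its left, z up, the work surface at z = 0. Lengths are in m, angles in degrees, forces in N, time in s.
With the tool pointing down it reaches from about 0.25 to 0.725 m from the base axis. Payload 9.7 kg.
Tool frame: the origin (TCP) lies at the very end of the fingers, on their centre line; the grasp point (between the pads) lies 19 mm behind it; x points along the fingers, z is the direction in which the jaws open and shut, and the axes are right-handed (so a half turn about x gives the same grasp; the last joint's range is limited). The gripper opens to 85 mm and grips with 20 to 120 N. Pads are 22 mm wide; open, the fingers measure 114 mm over their backs; the gripper's body (76 mm by 85 mm) begins 54 mm behind the grasp point. The pads swing forward as they close: fully open they stand 13 mm farther back than shut.
Start: joints at [65.833, 4.979, 10.078, 95.1, 0, 90], TCP at [0.225, 0.502, 0.231] pointing down, gripper open.
Joint ranges: [-179.16, 179.16], [-48.56, 103.87], [-65.8, 70.77], [-126.05, 130.52], [-82.76, 87.17], [-180, 180]. Speed limits (degrees/s): [127.2, 127.2, 147.25, 180, 180, 180].

## Interface

Orientations are given as [roll, pitch, yaw] about the fixed x, y, z axes, in that order (R = Rz(yaw) Ry(pitch) Rx(roll)).
In Python, from workcell import sensors, vision, job_done gives the robot as it stands.
- The arm moves only by the tool carry_out, never from a script. Its argument "increments" is a list of rows, each a list of 7 numbers: the turn, a rotation vector about the tool's x, y, z in degrees, then the shift along the tool's x, y, z in mm, then the opening in per cent of the stroke, from 0 (shut) to 100 (fully open). A call has 1 to 12 rows; each row shifts and turns the commanded pose from where the row before left it, along the tool's axes as they then stand; what a row does not reach is not made up. A row lasts 1/8 s, in which the tool goes at most 62.5 mm and 10.7 degrees, less where a joint would pass 70% of its speed; a pose out of reach is approached as far as the arm can. A call is refused whole if a number of a shift passes 62.5 or a number of a turn 10.7, either way. A call with a gripper value outside its range is refused whole. The fingers move at their own pace and stop on an object; "squeeze" is the grip in N (left out, the last holds). Time passes only in rows, so rows that do not move let the fingers close. It gives the time, the measured TCP pose, the force and the opening at its end, in the units of the state.
- sensors.get_obs(): the state, without advancing time (a new reading comes with each control period).
- vision.camera(name): name is "side" or "top" or "wrist"; returns the picture (400x640x3 uint8, red, green, blue); there is no depth.
- vision.calibration(name): a dict with "camera_matrix" (3x3 intrinsics, pixels), "extrinsics" (4x4, takes a point from world to camera coordinates); the wrist camera has in their place "mount" (4x4, takes a point from camera to tool coordinates, whose origin is the TCP and whose axes are the tool frame's). Camera axes: x right, y up, looking along -z (the intrinsics and any distortion apply to the point x, -y, -z); pixel columns grow to the right and rows downward; lengths in m; the calibration is good to about 2 mm. A picture is of the moment at which its call begins: read the wrist's pose just before it. calibration takes no time and is no camera call.
- job_done(): hands the job in, once; it reports no verdict.
The state is a dict: "time": time; "q": joint angles; "qd": joint speeds; "joint_efforts": joint torques, N m; "ee_pos": TCP position; "tcp_rot": TCP orientation; "wrist_force": force on the tool from outside, world axes, zero at the start; "torque": the same for the moment, N m; "opening": finger opening in m.
Only numpy, scipy, OpenCV 4.12 (cv2) and the standard library are available. Lean on these libraries where they do the work, as an engineer would, in place of code of your own. Each camera call takes 0.05 s, during which the arm holds its last target.

## Working session

There is one attempt and no reset: what is moved stays moved. The work goes in short steps, Python scripts to look and compute and a tool call to move; the robot and the scene stay as the last step left them, time stands still between calls to the robot, and variables do not carry over. Pictures are saved under pics/ and viewed, and the job is handed in when it is done.

Besides the shell and the picture viewer there is one more tool, called after "Request:" as name(argument=value, ...), one argument or row to a line, values as JSON. carry_out: Moves the arm, as the interface text tells. Its arguments: {"type":"object","properties":{"increments":{"type":"array"},"squeeze":{"type":"number"}},"required":["increments"]}

```bash
mkdir -p pics; ls
python3 - <<'E'
from workcell import sensors, vision
import cv2,json
o=sensors.get_obs();print(o)
for n in ["side","top","wrist"]:
    im=vision.camera(n);cv2.imwrite(f"pics/{n}0.png",cv2.cvtColor(im,cv2.COLOR_RGB2BGR))
    print(n,vision.calibration(n))
E
```

```text
pics
{'time': 0.0, 'q': array([6.58330576e+01, 5.01160023e+00, 1.00343643e+01, 9.50976439e+01,
       9.56950460e-04, 8.99996269e+01]), 'qd': array([-0.02917802, -0.01749094,  0.02826808,  0.03465391,  0.03317079,
        0.00240913]), 'joint_efforts': array([ 1.35663231e-03, -5.20398760e+01,  4.64792633e+01,  1.69150456e-02,
        1.37671914e-04, -1.41935061e-05]), 'ee_pos': array([0.22507582, 0.50160185, 0.23057745]), 'tcp_rot': array([ 179.2674382 ,   89.925114  , -114.89913176]), 'wrist_force': array([-0.52685198,  0.66213497, -0.36991681]), 'torque': array([ 0.02806495, -0.01675179,  0.03726705]), 'opening': 0.08530414833114745}
side {'camera_matrix': array([[505.70089003,   0.        , 326.10541287],
       [  0.        , 505.70089003, 200.3108811 ],
       [  0.        ,   0.        ,   1.        ]]), 'extrinsics': array([[-0.99921175, -0.0395877 , -0.0029469 ,  0.52417574],
       [ 0.02059765, -0.58048882,  0.81400766, -0.10232008],
       [-0.03393533,  0.81330532,  0.58084666, -1.52795297],
       [ 0.        ,  0.        ,  0.        ,  1.        ]])}
top {'camera_matri
[... 248 characters left out ...]
24492,  0.00613069,  0.16517679, -0.50318392],
       [-0.16521684,  0.0067271 ,  0.98623432, -1.11664263],
       [ 0.        ,  0.        ,  0.        ,  1.        ]])}
wrist {'camera_matrix': array([[333.43869267,   0.        , 317.86553063],
       [  0.        , 333.43869267, 201.24362969],
       [  0.        ,   0.        ,   1.        ]]), 'mount': array([[ 1.46109213e-03,  2.62473694e-01, -9.64938042e-01,
        -1.42121599e-01],
       [ 2.00374695e-04,  9.64938976e-01,  2.62474252e-01,
         6.64830620e-02],
       [ 9.99998913e-01, -5.76848229e-04,  1.35727166e-03,
        -3.54867231e-04],
       [ 0.00000000e+00,  0.00000000e+00,  0.00000000e+00,
         1.00000000e+00]])}
```

View pics/top0.png

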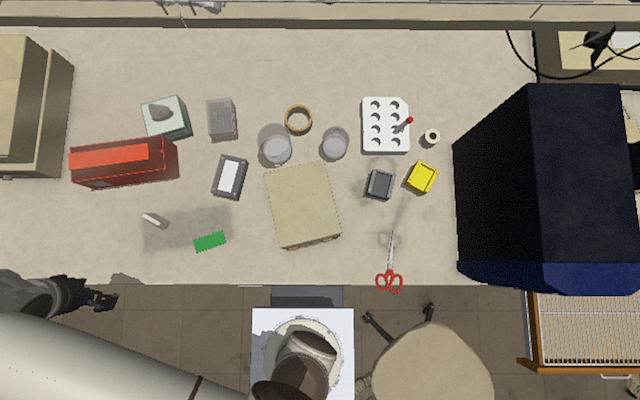

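View pics/side0.png

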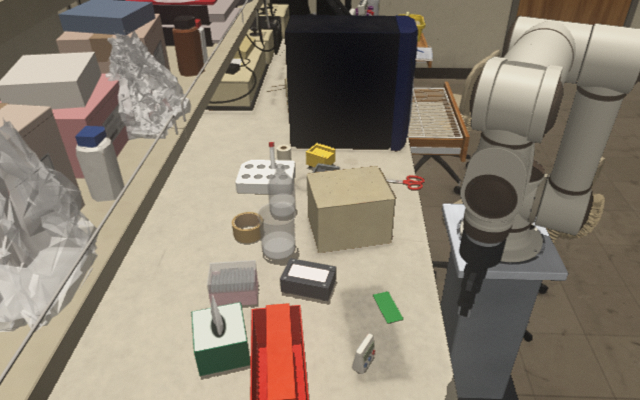

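View pics/wrist0.png

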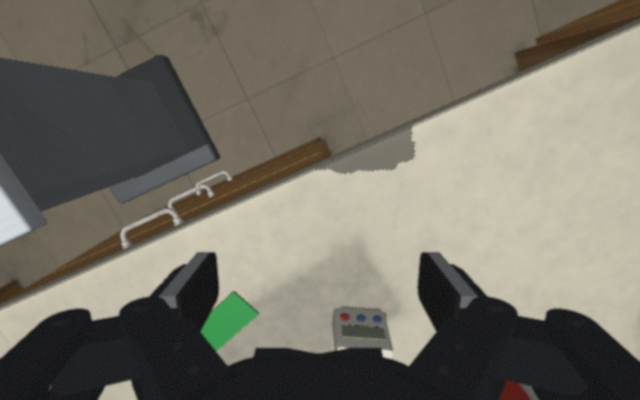

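```bash
cat > h.py <<'E'
import numpy as np,cv2
from scipy.spatial.transform import Rotation as R
from workcell import sensors, vision
def cam(name,obs=None):
    c=vision.calibration(name);K=np.array(c["camera_matrix"])
    if name=="wrist":
        o=obs or sensors.get_obs()
        T=np.eye(4);T[:3,:3]=R.from_euler('xyz',o["tcp_rot"],degrees=True).as_matrix();T[:3,3]=o["ee_pos"]
        E=np.linalg.inv(T@np.array(c["mount"]))
    else: E=np.array(c["extrinsics"])
    E=np.diag([1,-1,-1,1])@E
    return K,E
def ray(name,uv,z,ce=None):
    K,E=ce or cam(name);d=np.linalg.inv(K)@np.array([uv[0],uv[1],1.]);Rm=E[:3,:3];c=-Rm.T@E[:3,3];w=Rm.T@d
    return c+w*(z-c[2])/w[2]
def proj(name,P,ce=None):
    K,E=ce or cam(name);p=np.atleast_2d(P)@E[:3,:3].T+E[:3,3];p=p@K.T;return p[:,:2]/p[:,2:]
E
python3 - <<'E'
from h import *
im=cv2.imread("pics/top0.png");cv2.imwrite("pics/top0a.png",cv2.resize(im[140:240,200:360],None,fx=5,fy=5,interpolation=cv2.INTER_CUBIC))
cv2.imwrite("pics/top0b.png",cv2.resize(im[150:220,350:450],None,fx=8,fy=8,interpolation=cv2.INTER_CUBIC))
im=cv2.imread("pics/side0.png");cv2.imwrite("pics/side0a.png",cv2.resize(im[130:310,230:410],None,fx=3.3,fy=3.3,interpolation=cv2.INTER_CUBIC))
for n,uv,z in [("plate",(230,176),.055),("stand",(381,183),.06),("beaker",(275,145),.132),("bottle",(335,142),.1)]: print(n,ray("top",uv,z))
E
```

```text
plate [0.56064783 0.23299573 0.055     ]
stand [ 0.54006307 -0.24601995  0.06      ]
beaker [0.63993137 0.08383317 0.132     ]
bottle [ 0.66093668 -0.09856383  0.1       ]
```

View pics/top0a.png

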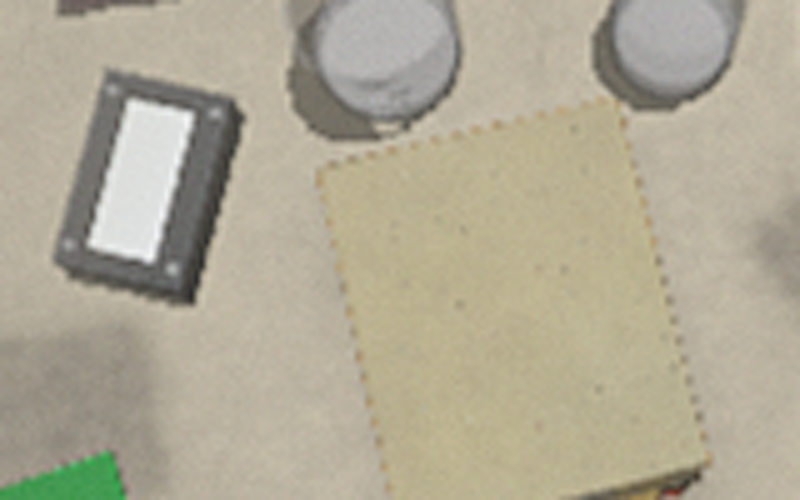

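View pics/top0b.png

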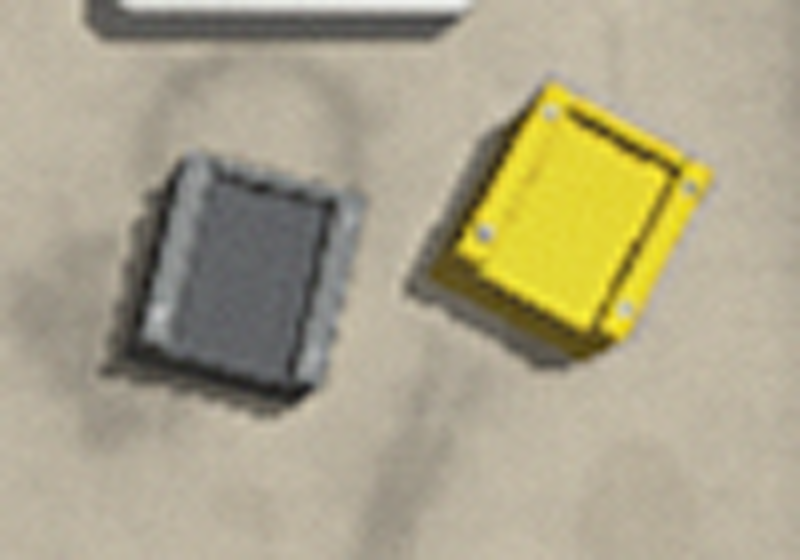

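View pics/side0a.png

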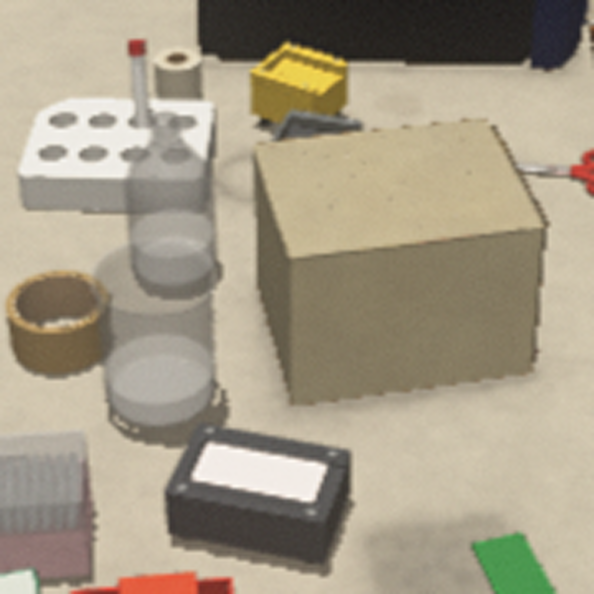

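```bash
cat > fit.py <<'E'
from h import *
from scipy.optimize import least_squares
def fit(obs,x0,prior=None):
    # obs: list of (camname or (K,E), local pt, uv, sigma) ; params x,y,yaw,h
    def f(p):
        r=[];c,s=np.cos(p[2]),np.sin(p[2])
        for cam_,l,uv,sg in obs:
            P=np.array([p[0]+c*l[0]-s*l[1],p[1]+s*l[0]+c*l[1],p[3]+l[2]])
            ce=cam(cam_) if isinstance(cam_,str) else cam_
            r+=list((proj(None,P,ce)[0]-uv)/sg)
        r.append((p[3]-.0055)/.0025)
        return r
    s=least_squares(f,x0);return s.x,np.array(s.fun)
E
python3 - <<'E'
from fit import *
def t(u,v):return np.array([u/5+200-.4,v/5+140-.4])
def sd(u,v):return np.array([u/3.3+230,v/3.3+130])-.35
ob=[("top",(.065,.042,.05),t(107,70),1),("top",(.065,-.042,.05),t(240,103),1),("top",(-.065,-.042,.05),t(190,278),1),("top",(-.065,.042,.05),t(57,258),1),
("side",(.065,.042,.05),sd(169,488),1),("side",(.065,-.042,.05),sd(207,430),1),("side",(-.065,-.042,.05),sd(350,455),1),("side",(-.065,.042,.05),sd(328,518),1)]
p,r=fit(ob,[.56,.233,-.3,.005]);print(p,np.degrees(p[2]),r.round(1))
def t(u,v):return np.array([u/8+350-.4,v/8+150-.4])
ob=[("top",(.04,.037,.058),t(190,152),1),("top",(.04,-.037,.058),t(368,195),1),("top",(-.04,-.037,.058),t(315,385),1),("top",(-.04,.037,.058),t(130,340),1)]
p,r=fit(ob,[.54,-.246,-.3,.005]);print(p,np.degrees(p[2]),r.round(1))
o=sensors.get_obs();print(R.from_euler('xyz',o["tcp_rot"],degrees=True).as_matrix().round(3))
# box top corners, height guess
for uv in [(264,174),(324,160),(342,232),(279,249)]:
  print([ray("top",uv,z)[:2].round(3) for z in (.1,.13)])
for uv in [(256,150),(493,122),(548,228),(290,258)]:
  print([ray("side",sd(*uv),z)[:2].round(3) for z in (.1,.13)])
E
```

```text
[ 0.56143945  0.23752238 -0.22128843  0.0007192 ] -12.678893258689948 [ 0.6  0.3 -0.7 -0.5 -1.3  3.4 -0.4  1.5 -1.3  0.8 -2.5 -2.8  0.7 -2.
 -0.7  1.  -1.9]
[ 0.53927544 -0.24519896 -0.27608602  0.0054563 ] -15.818563528893336 [-0.5 -0.6 -0.2  0.4  0.2  0.6  0.5 -0.3 -0. ]
[[-0.    -0.912  0.409]
 [-0.001  0.409  0.912]
 [-1.    -0.    -0.001]]
[array([0.558, 0.119]), array([0.551, 0.115])]
[array([ 0.603, -0.064]), array([ 0.595, -0.064])]
[array([ 0.382, -0.119]), array([ 0.38 , -0.116])]
[array([0.331, 0.068]), array([0.331, 0.065])]
[array([ 0.591, -0.154]), array([ 0.587, -0.107])]
[array([ 0.359, -0.213]), array([ 0.363, -0.165])]
[array([ 0.318, -0.033]), array([0.323, 0.01 ])]
[array([0.548, 0.021]), array([0.546, 0.062])]
```

Request:
carry_out(
  increments=[
    [0, 0, 0, -20, 0, 0, 100],
    [0, 0, 0, 0, -43, -10, 100],
    [0, 0, 0, 0, -43, -10, 100],
    [0, 0, 0, 0, -43, -10, 100],
    [0, 0, 0, 0, -43, -10, 100],
    [0, 0, 0, 0, -43, -10, 100],
    [0, 0, 0, 0, -43, -10, 100],
    [0, 0, 0, 0, -43, -10, 100],
    [0, 0, 0, 0, -43, -10, 100],
    [0, 0, 0, 0, -43, -9, 100],
    [-6, 0, 0, 0, -43, -9, 100],
    [-5.5, 0, 0, 0, 0, 0, 100],
  ],
)

```text
time: 1.65
ee_pos: [0.5792, 0.2343, 0.2499]
tcp_rot: [136.4, 89.9, -146.3]
wrist_force: [-0.8, 0.6, -0.7]
opening: 0.0855
```

Run:
```python
from h import *
import pickle
o=sensors.get_obs();im=vision.camera("wrist");pickle.dump((o,im),open("w1.pkl","wb"));cv2.imwrite("pics/w1.png",im[...,::-1])
print(o["ee_pos"],o["tcp_rot"])
```

```text
[0.57923167 0.23425521 0.24986365] [ 136.37206894   89.90159357 -146.29089294]
```

View pics/w1.png

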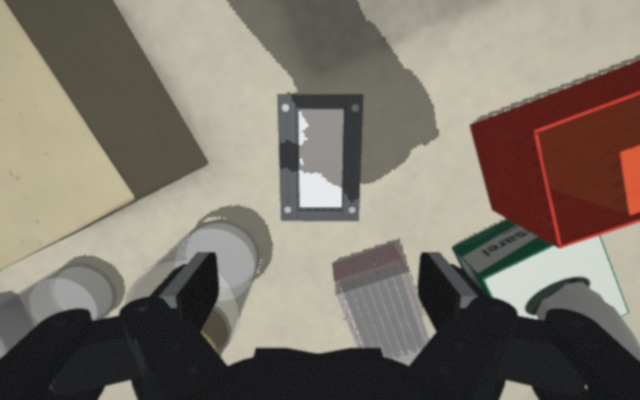

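Run:
```python
from h import *
im=cv2.imread("pics/w1.png");cv2.imwrite("pics/w1a.png",cv2.resize(im[85:230,265:375],None,fx=4,fy=4,interpolation=cv2.INTER_CUBIC))
```

```text
(no output)
```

View pics/w1a.png

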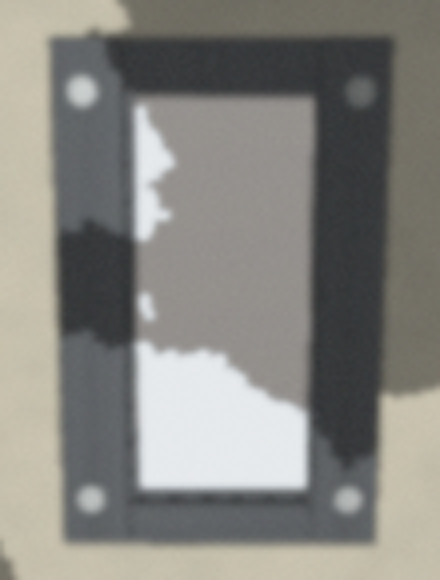

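Run:
```python
from fit import *
import pickle
o,im=pickle.load(open("w1.pkl","rb"));ce=cam("wrist",o)
w=lambda u,v:np.array([u/4+265-.4,v/4+85-.4])
ob=[(ce,(-.065,-.042,.05),w(52,38),.4),(ce,(-.065,.042,.05),w(392,38),.4),(ce,(.065,-.042,.05),w(66,543),.4),(ce,(.065,.042,.05),w(375,543),.4)]
p,r=fit(ob,[.56,.235,-.2,.0055]);print("tray",p,np.degrees(p[2]),r.round(1))
z=p[3]+.05
C=np.array([ray(None,w(*q),z,ce) for q in [(132,97),(317,97),(308,490),(138,490)]])
c,s=np.cos(p[2]),np.sin(p[2]);L=(C-[p[0],p[1],0])@np.array([[c,-s,0],[s,c,0],[0,0,1]])
print("plate local",L.round(4),L.mean(0).round(4),C.mean(0))
t=R.from_euler('xyz',o["tcp_rot"],degrees=True).as_matrix();print(t.round(3))
print("tool z az",np.degrees(np.arctan2(t[1,2],t[0,2])))
print("beaker",ray(None,(222,258),.02,ce),ray("top",(275,150),.0))
```

```text
tray [ 5.62479949e-01  2.39084337e-01 -2.21680686e-01 -3.66753300e-04] -12.701367705189398 [-1.1 -0.   1.   0.1 -0.5 -0.2  0.7  0.2 -2.3]
plate local [[-0.0511 -0.0222  0.0496]
 [-0.0511  0.0236  0.0496]
 [ 0.0501  0.0233  0.0496]
 [ 0.0501 -0.0221  0.0496]] [-0.0005  0.0006  0.0496] [0.5621311  0.23982865 0.04963325]
[[-0.001 -0.976  0.219]
 [-0.001  0.219  0.976]
 [-1.     0.001 -0.001]]
tool z az 77.337080323994
beaker [0.65657321 0.09658968 0.02      ] [0.66353053 0.09840976 0.        ]
```

Request:
carry_out(
  increments=[
    [0, 0, 0, 27, -2, 1, 0],
    [0, 0, 0, 27, 0, 0.5, 0],
    [0, 0, 0, 27, 0, 0, 0],
    [0, 0, 0, 27, 0, 0, 0],
    [0, 0, 0, 27, 0, 0, 0],
    [0, 0, 0, 27, 0, 0, 0],
    [0, 0, 0, 6, 0, 0, 0],
    [0, 0, 0, 5, 0, 0, 0],
    [0, 0, 0, 2, 0, 0, 0],
    [0, 0, 0, 0, 0, 0, 0],
  ],
  squeeze=20,
)

```text
time: 2.95
ee_pos: [0.5799, 0.2375, 0.077]
tcp_rot: [-56.3, 89.9, 21.0]
wrist_force: [-0.1, 0.7, 0.2]
opening: -0.0
```

Run:
```python
from h import *
im=vision.camera("wrist");cv2.imwrite("pics/w2.png",im[...,::-1])
o=sensors.get_obs();print(o["ee_pos"],o["wrist_force"],o["opening"],o["time"])
```

```text
[0.57993397 0.23748226 0.07700354] [0.16338353 0.3176866  0.1810975 ] 0.00014385192398083457 3.0
```

View pics/w2.png

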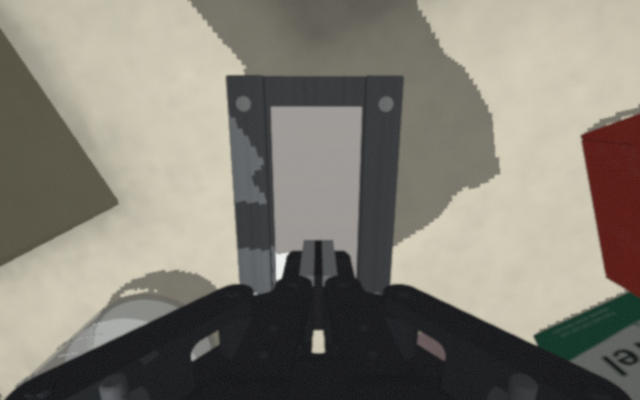

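Request:
carry_out(
  increments=[
    [0, 0, 0, 4, 0, 0, 0],
    [0, 0, 0, 4, 0, 0, 0],
    [0, 0, 0, 3, 0, 0, 0],
    [0, 0, 0, 2, 0, 0, 0],
    [0, 0, 0, 1, 0, 0, 0],
    [0, 0, 0, 0.5, 0, 0, 0],
    [0, 0, 0, 0.5, 0, 0, 0],
    [0, 0, 0, 0.5, 0, 0, 0],
    [0, 0, 0, 0, 0, 0, 0],
  ],
)

```text
time: 4.12
ee_pos: [0.5796, 0.2373, 0.0608]
tcp_rot: [145.2, 90.0, -137.4]
wrist_force: [-0.3, 0.2, -0.5]
opening: -0.0002
```

Request:
carry_out(
  increments=[
    [0, 0, 0, 0.4, 0, 0, 0],
    [0, 0, 0, 0.4, 0, 0, 0],
    [0, 0, 0, 0.4, 0, 0, 0],
    [0, 0, 0, 0.4, 0, 0, 0],
    [0, 0, 0, 0, 0, 0, 0],
  ],
)

```text
time: 4.75
ee_pos: [0.5796, 0.2373, 0.0591]
tcp_rot: [127.4, 90.0, -155.2]
wrist_force: [1.2, -0.5, 0.2]
opening: 0.0002
```

Request:
carry_out(
  increments=[
    [0, 0, 0, 0.4, 0, 0, 0],
    [0, 0, 0, 0.4, 0, 0, 0],
    [0, 0, 0, 0.3, 0, 0, 0],
    [0, 0, 0, 0, 0, 0, 0],
  ],
)

```text
time: 5.25
ee_pos: [0.5796, 0.2373, 0.058]
tcp_rot: [136.8, 90.0, -145.9]
wrist_force: [0.6, 0.9, 0.2]
opening: -0.0003
```

Request:
carry_out(
  increments=[
    [0, 0, 0, 0.4, 0, 0, 0],
    [0, 0, 0, 0.4, 0, 0, 0],
    [0, 0, 0, 0.3, 0, 0, 0],
    [0, 0, 0, 0, 0, 0, 0],
  ],
)

```text
time: 5.75
ee_pos: [0.5796, 0.2373, 0.057]
tcp_rot: [121.2, 90.0, -161.5]
wrist_force: [0.0, 0.3, 0.3]
opening: 0.0001
```

Request:
carry_out(
  increments=[
    [0, 0, 0, 0.4, 0, 0, 0],
    [0, 0, 0, 0.4, 0, 0, 0],
    [0, 0, 0, 0.2, 0, 0, 0],
    [0, 0, 0, 0, 0, 0, 0],
  ],
)

```text
time: 6.25
ee_pos: [0.5796, 0.2373, 0.0559]
tcp_rot: [131.8, 90.0, -150.9]
wrist_force: [-0.3, 0.1, -0.4]
opening: 0.0003
```

Request:
carry_out(
  increments=[
    [0, 0, 0, 0.4, 0, 0, 0],
    [0, 0, 0, 0.4, 0, 0, 0],
    [0, 0, 0, 0.2, 0, 0, 0],
    [0, 0, 0, 0, 0, 0, 0],
  ],
)

```text
time: 6.75
ee_pos: [0.5796, 0.2374, 0.055]
tcp_rot: [-165.9, 90.0, -88.6]
wrist_force: [-0.1, -1.2, -0.3]
opening: 0.0
```

Request:
carry_out(
  increments=[
    [0, 0, 0, 0.4, 0, 0, 0],
    [0, 0, 0, 0.4, 0, 0, 0],
    [0, 0, 0, 0.2, 0, 0, 0],
    [0, 0, 0, 0, 0, 0, 0],
  ],
)

```text
time: 7.25
ee_pos: [0.5796, 0.2374, 0.054]
tcp_rot: [117.6, 90.0, -165.1]
wrist_force: [-0.7, -0.9, 1.0]
opening: 0.0002
```

Request:
carry_out(
  increments=[
    [0, 0, 0, 0.3, 0, 0, 0],
    [0, 0, 0, 0.2, 0, 0, 0],
    [0, 0, 0, 0, 0, 0, 0],
  ],
)

```text
time: 7.62
ee_pos: [0.5797, 0.2374, 0.0538]
tcp_rot: [-49.3, 90.0, 28.0]
wrist_force: [-1.2, -0.0, 3.5]
opening: -0.0
```

Request:
carry_out(
  increments=[
    [0, 0, 0, 0.25, 0, 0, 0],
    [0, 0, 0, 0, 0, 0, 0],
  ],
)

```text
time: 7.88
ee_pos: [0.5798, 0.2374, 0.0538]
tcp_rot: [-53.4, 90.0, 23.9]
wrist_force: [-2.1, -1.1, 5.5]
opening: -0.0003
```

Run:
```python
from h import *
o=sensors.get_obs();print(o["ee_pos"],o["wrist_force"]);t=R.from_euler('xyz',o["tcp_rot"],degrees=True).as_matrix();print(t.round(4), np.degrees(np.arctan2(t[1,2],t[0,2])))
```

```text
[0.57975065 0.23741653 0.05381293] [-2.14044017 -1.07117242  5.49751877]
[[ 6.000e-04 -9.757e-01  2.193e-01]
 [ 3.000e-04  2.193e-01  9.757e-01]
 [-1.000e+00 -5.000e-04  4.000e-04]] 77.33232382303423
```

Request:
carry_out(
  increments=[
    [0, 0, 0, 0, 1, 0, 0],
    [0, 0, 0, 0, 2, 0, 0],
    [0, 0, 0, 0, 2, 0, 0],
    [0, 0, 0, 0, 2, 0, 0],
    [0, 0, 0, 0, 0, 0, 0],
  ],
)

```text
time: 8.5
ee_pos: [0.5731, 0.2391, 0.0538]
tcp_rot: [-55.0, 89.9, 22.4]
wrist_force: [0.6, -0.8, 5.9]
opening: -0.0
```

Run:
```python
from h import *
o=sensors.get_obs();im=vision.camera("wrist");cv2.imwrite("pics/w3.png",im[...,::-1]);print(o["ee_pos"],o["wrist_force"])
```

```text
[0.57311456 0.23911791 0.05380651] [ 0.64688181 -0.77897843  5.87710463]
```

View pics/w3.png

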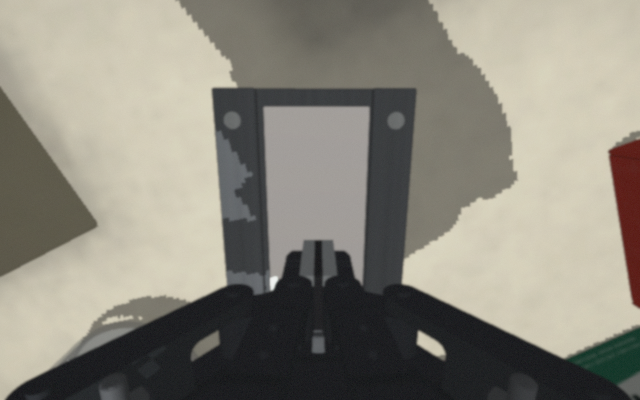

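Request:
carry_out(
  increments=[
    [0, 0, 0, 0, 2, 0, 0],
    [0, 0, 0, 0, 2.5, 0, 0],
    [0, 0, 0, 0, 2.5, 0, 0],
    [0, 0, 0, 0, 2.5, 0, 0],
    [0, 0, 0, 0, 2.5, 0, 0],
    [0, 0, 0, 0, 2, 0, 0],
    [0, 0, 0, 0, 0, 0, 0],
  ],
)

```text
time: 9.43
ee_pos: [0.5594, 0.2422, 0.0538]
tcp_rot: [-54.1, 89.9, 23.3]
wrist_force: [0.2, -0.3, 6.2]
opening: -0.0002
```

Request:
carry_out(
  increments=[
    [0, 0, 0, 0, 2, 0, 0],
    [0, 0, 0, 0, 2.5, 0, 0],
    [0, 0, 0, 0, 2.5, 0, 0],
    [0, 0, 0, 0, 2.5, 0, 0],
    [0, 0, 0, 0, 2.5, 0, 0],
    [0, 0, 0, 0, 2, 0, 0],
    [0, 0, 0, 0, 0, 0, 0],
  ],
)

```text
time: 10.3
ee_pos: [0.5458, 0.2453, 0.0538]
tcp_rot: [-53.4, 89.9, 24.0]
wrist_force: [0.5, 0.5, 6.0]
opening: 0.0005
```

Run:
```python
from h import *
import pickle
o=sensors.get_obs();im=vision.camera("wrist");pickle.dump((o,im),open("w4.pkl","wb"));cv2.imwrite("pics/w4.png",im[...,::-1]);print(o["ee_pos"],o["wrist_force"])
```

```text
[0.54577261 0.24526557 0.05380108] [0.52245854 0.49908874 6.03481579]
```

View pics/w4.png

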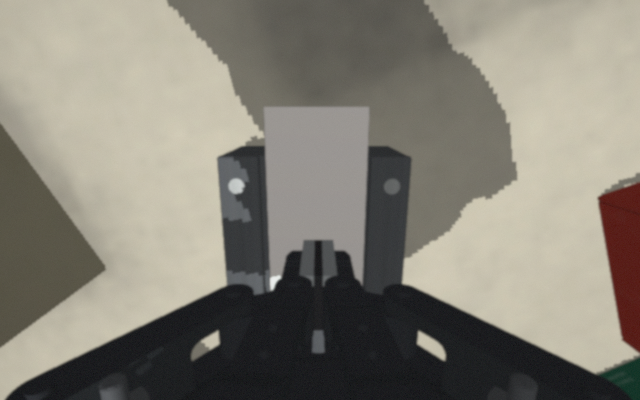

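Request:
carry_out(
  increments=[
    [0, 0, 0, 0, 2, 0, 0],
    [0, 0, 0, 0, 2.5, 0, 0],
    [0, 0, 0, 0, 2.5, 0, 0],
    [0, 0, 0, 0, 2.5, 0, 0],
    [0, 0, 0, 0, 2.5, 0, 0],
    [0, 0, 0, 0, 2.5, 0, 0],
    [0, 0, 0, 0, 1.5, 0, 0],
    [0, 0, 0, 0, 0, 0, 0],
    [0, 0, 0, 0, 0, 0, 0],
    [0, 0, 0, -0.5, 0, 0, 0],
    [0, 0, 0, -2, 0, 0, 0],
    [0, 0, 0, -10, 0, 0, 0],
  ],
)

```text
time: 11.85
ee_pos: [0.5292, 0.2483, 0.0651]
tcp_rot: [126.0, 89.9, -156.6]
wrist_force: [0.0, 1.0, 0.7]
opening: 0.0001
```

Run:
```python
from h import *
import pickle
o=sensors.get_obs();im=vision.camera("wrist");pickle.dump((o,im),open("w5.pkl","wb"));cv2.imwrite("pics/w5.png",cv2.resize(im[60:310,190:440,::-1],None,fx=2.4,fy=2.4,interpolation=cv2.INTER_CUBIC));print(o["ee_pos"],o["wrist_force"])
```

```text
[0.52915188 0.24826269 0.0650829 ] [0.04199717 0.95183968 0.6696876 ]
```

View pics/w5.png

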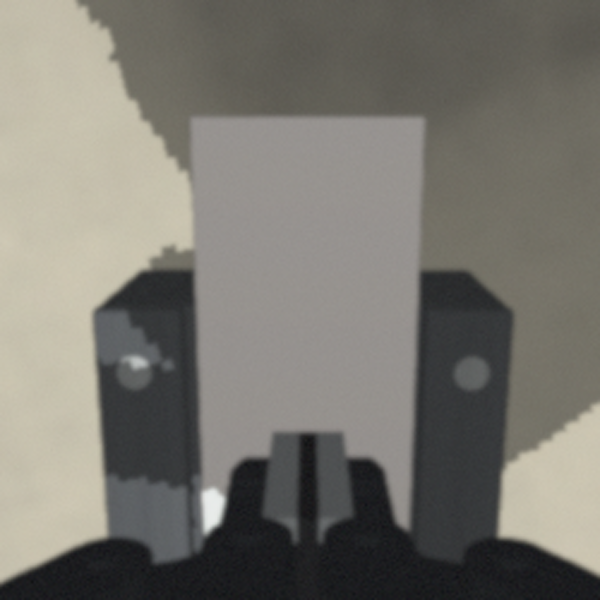

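Run:
```python
from h import *
import pickle
o,im=pickle.load(open("w5.pkl","rb"));ce=cam("wrist",o)
t=R.from_euler('xyz',o["tcp_rot"],degrees=True).as_matrix()
for q in [(95,312),(513,312),(191,117),(425,117)]:
    P=ray(None,(q[0]/2.4+190-.3,q[1]/2.4+60-.3),.0538,ce); print(P.round(4),((P-o["ee_pos"])@t).round(4))
```

```text
[0.4901 0.2136 0.0538] [ 0.0114  0.0305 -0.0424]
[0.5081 0.2939 0.0538] [0.0113 0.0305 0.0399]
[0.4584 0.2415 0.0538] [ 0.0114  0.0675 -0.0221]
[0.4679 0.2837 0.0538] [0.0114 0.0675 0.0212]
```

Request:
carry_out(
  increments=[
    [0, 0, 0, -15, 5, 0, 0],
    [0, 0, 0, 0, 16, -0.5, 30],
    [0, 0, 0, 0, 16, 0, 100],
    [0, 0, 0, 0, 14, 0, 100],
    [0, 0, 0, 0, 0, 0, 100],
    [0, 0, 0, 0, 0, 0, 100],
  ],
)

```text
time: 12.65
ee_pos: [0.4801, 0.2593, 0.0807]
tcp_rot: [-70.9, 90.0, 6.5]
wrist_force: [0.4, 0.2, -0.0]
opening: 0.0856
```

Run:
```python
from h import *
im=vision.camera("wrist");cv2.imwrite("pics/w6.png",im[...,::-1])
im=vision.camera("side");cv2.imwrite("pics/s6.png",cv2.resize(im[180:340,250:450,::-1],None,fx=3.5,fy=3.5,interpolation=cv2.INTER_CUBIC))
o=sensors.get_obs();print(o["ee_pos"],o["opening"])
```

```text
[0.48029914 0.25919166 0.08064816] 0.0852011689535744
```

View pics/w6.png

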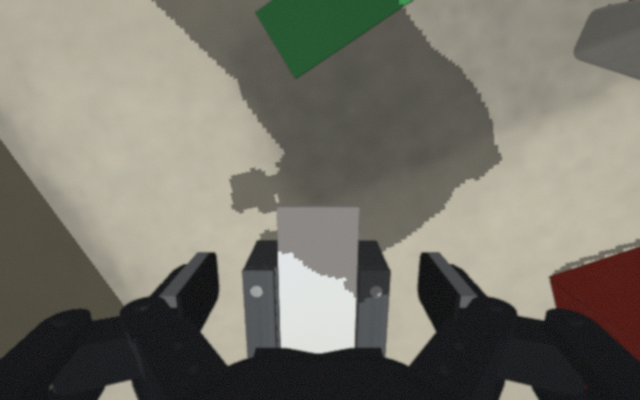

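View pics/s6.png

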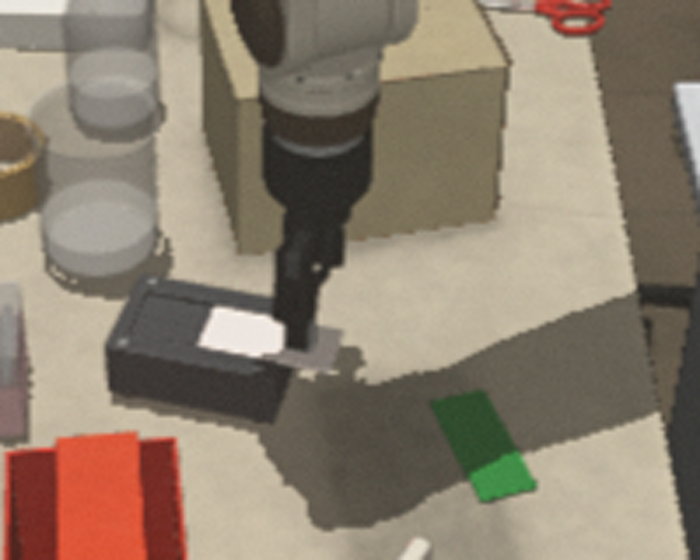

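Request:
carry_out(
  increments=[
    [0, 0, 0, 8, 0, 0, 100],
    [0, 0, 0, 8, 0, 0, 100],
    [0, 0, 0, 8, 0, 0, 100],
    [0, 0, 0, 8, 0, 0, 100],
    [0, 0, 0, 8, 0, 0, 100],
    [0, 0, 0, 6, 0, 0, 100],
    [0, 0, 0, 4, 0, 0, 100],
    [0, 0, 0, 0, 0, 0, 100],
  ],
)

```text
time: 13.75
ee_pos: [0.4799, 0.2592, 0.0305]
tcp_rot: [134.8, 90.0, -147.8]
wrist_force: [1.1, -0.5, -0.2]
opening: 0.0855
```

Request:
carry_out(
  increments=[
    [0, 0, 0, 0, 0, 0, 75],
    [0, 0, 0, 0, 0, 0, 65],
    [0, 0, 0, 0, 0, 0, 60],
    [0, 0, 0, 0, 0, 0, 57],
    [0, 0, 0, 0, 0, 0, 54],
    [0, 0, 0, 0, 0, 0, 52],
    [0, 0, 0, 0, 0, 0, 50],
    [0, 0, 0, 0, 0, 0, 46],
    [0, 0, 0, 0, 0, 0, 40],
    [0, 0, 0, 0, 0, 0, 40],
  ],
  squeeze=25,
)

```text
time: 15.0
ee_pos: [0.48, 0.2592, 0.0308]
tcp_rot: [-28.3, 90.0, 49.0]
wrist_force: [-0.0, -0.7, 1.5]
opening: 0.0431
```

Run:
```python
from h import *
im=vision.camera("wrist");cv2.imwrite("pics/w7.png",im[...,::-1])
o=sensors.get_obs();print(o["ee_pos"],o["opening"],o["wrist_force"],o["torque"])
```

```text
[0.48005942 0.25926202 0.03083437] 0.04327658692989168 [-1.03746748 -0.24740511  1.80439067] [-0.0311355   0.064301    0.03150119]
```

View pics/w7.png

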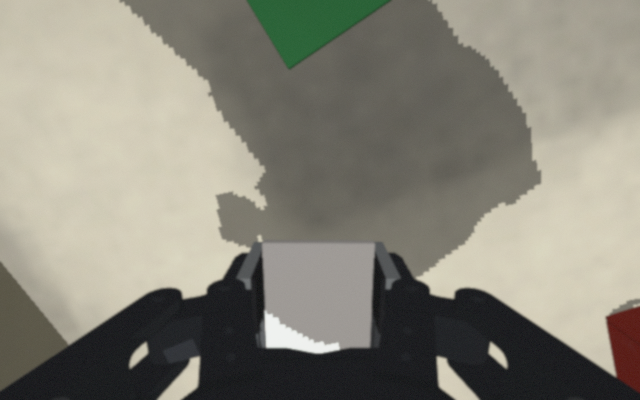

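Request:
carry_out(
  increments=[
    [0, 0, 0, 0, 0, 0, 40],
    [0, 0, 0, -1, 0, 0, 40],
    [0, 0, 0, -1.5, 0, 0, 40],
    [0, 0, 0, -3, 0, 0, 40],
    [0, 0, 0, -6, 0, 0, 40],
    [0, 0, 0, -10, 0, 0, 40],
    [0, 0, 0, -10, 0, 0, 40],
    [0, 0, 0, -10, 0, 0, 40],
    [0, 0, 0, -10, 0, 0, 40],
    [0, 0, 0, -10, 0, 0, 40],
    [0, 0, 0, 0, 0, 0, 40],
  ],
  squeeze=60,
)

```text
time: 16.42
ee_pos: [0.4805, 0.2595, 0.0933]
tcp_rot: [-50.2, 89.9, 27.1]
wrist_force: [-0.5, 0.0, -0.8]
opening: 0.0424
```

Run:
```python
from h import *
im=vision.camera("wrist");cv2.imwrite("pics/w8.png",im[...,::-1])
im=vision.camera("side");cv2.imwrite("pics/s8.png",cv2.resize(im[180:340,250:450,::-1],None,fx=3.5,fy=3.5,interpolation=cv2.INTER_CUBIC))
o=sensors.get_obs();print(o["ee_pos"],o["opening"],o["wrist_force"],o["torque"])
```

```text
[0.47995466 0.25920266 0.09206206] 0.04213073968036112 [-0.27156935  0.20407387 -0.89505995] [ 0.00132186  0.04803957 -0.01005994]
```

View pics/w8.png

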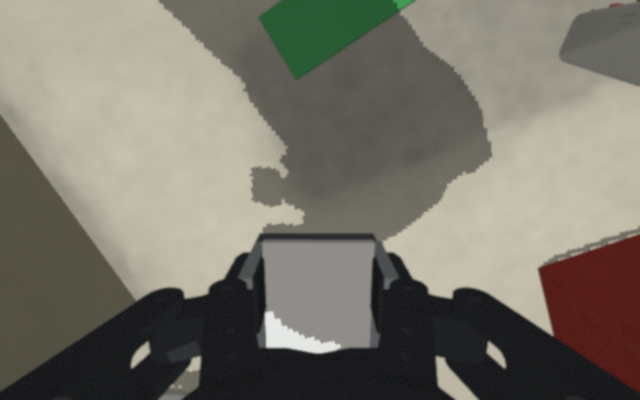

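View pics/s8.png

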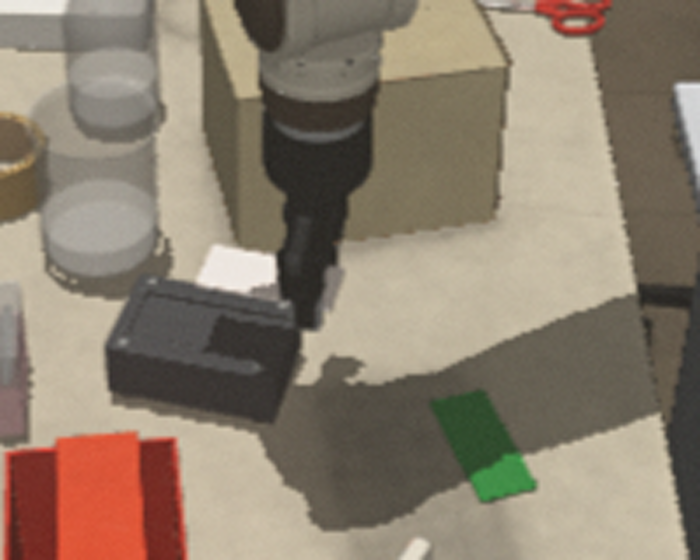

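Run:
```python
from h import *
a=cv2.imread("pics/w7.png")[220:360,240:400];b=cv2.imread("pics/w8.png")[220:360,240:400]
cv2.imwrite("pics/w78.png",cv2.resize(np.vstack([a,b])[:, :],None,fx=2.1,fy=2.1,interpolation=cv2.INTER_CUBIC) if 0 else cv2.resize(np.hstack([a,b]),None,fx=2.5,fy=2.5,interpolation=cv2.INTER_CUBIC))
s=cv2.imread("pics/s8.png");cv2.imwrite("pics/s8a.png",cv2.resize(s[220:350,180:370],None,fx=4,fy=4,interpolation=cv2.INTER_CUBIC))
```

```text
(no output)
```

View pics/w78.png

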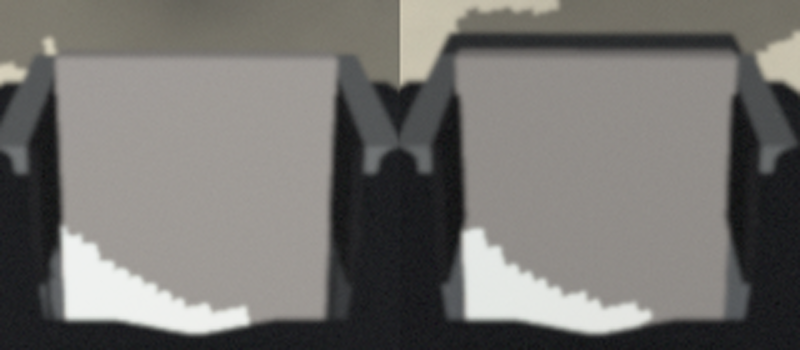

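View pics/s8a.png

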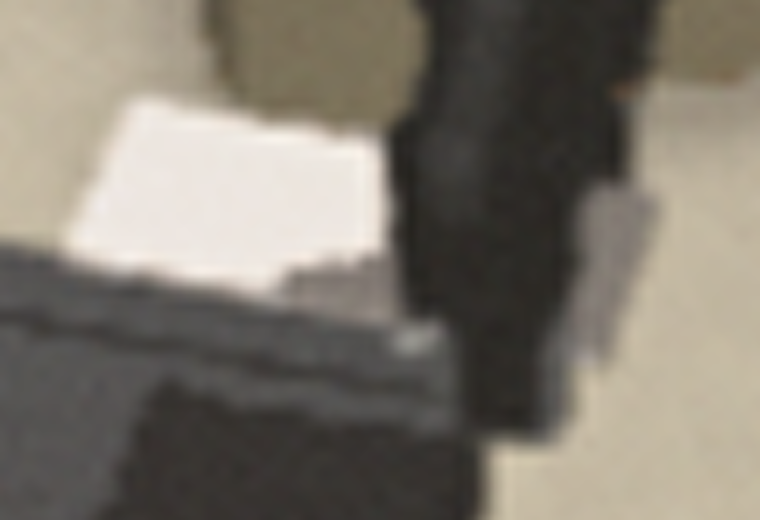

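Run:
```python
from h import *
o=sensors.get_obs();print(o["q"].round(1),o["time"])
```

```text
[28.4  3.9 -6.4 79.7 -0.  41. ] 16.525
```

Request:
carry_out(
  increments=[
    [0, 0, 0, -15, 0, 0, 40],
    [0, 0, 0, -30, 0, 0, 40],
    [0, 0, 0, -35, 0, 0, 40],
    [0, 0, 0, -35, 0, 0, 40],
    [0, 0, 0, -35, 0, 0, 40],
    [0, 0, 0, -30, 0, 0, 40],
    [0, 0, 0, -15, 0, 0, 40],
    [0, 0, 0, 0, 0, 0, 40],
  ],
)

```text
time: 17.52
ee_pos: [0.4803, 0.2594, 0.2889]
tcp_rot: [-48.9, 89.9, 28.4]
wrist_force: [-0.0, -0.5, -0.7]
opening: 0.0423
```

Request:
carry_out(
  increments=[
    [0, 0, 0, 0, -7, -20, 40],
    [0, 0, 0, 0, -14, -40, 40],
    [0, 0, 0, 0, -14, -40, 40],
    [0, 0, 0, 0, -14, -40, 40],
    [0, 0, 0, 0, -14, -40, 40],
    [0, 0, 0, 0, -14, -40, 40],
    [0, 0, 0, 0, -14, -40, 40],
    [0, 0, 0, 0, -14, -40, 40],
    [0, 0, 0, 0, -14, -40, 40],
    [0, 0, 0, 0, -14, -40, 40],
    [0, 0, 0, 0, -14, -40, 40],
    [0, 0, 0, 0, -14, -40, 40],
  ],
)

```text
time: 19.02
ee_pos: [0.5352, -0.227, 0.2865]
tcp_rot: [86.5, 89.9, 163.8]
wrist_force: [0.6, -0.7, -0.1]
opening: 0.0417
```

Request:
carry_out(
  increments=[
    [1, 0, 0, 0, -7, -19, 40],
    [2, 0, 0, 0, 0, 0, 40],
    [0, 0, 0, 0, 0, 0, 40],
    [0, 0, 0, 0, 0, 0, 40],
  ],
)

```text
time: 19.52
ee_pos: [0.5389, -0.2439, 0.2876]
tcp_rot: [-81.5, 90.0, -7.1]
wrist_force: [0.1, -0.0, -0.9]
opening: 0.0421
```

Run:
```python
from h import *
import pickle
o=sensors.get_obs();im=vision.camera("wrist");pickle.dump((o,im),open("w9.pkl","wb"));cv2.imwrite("pics/w9.png",im[...,::-1]);print(o["ee_pos"],o["opening"],o["q"].round(1))
cv2.imwrite("pics/w9a.png",cv2.resize(im[130:250,240:400,::-1],None,fx=5,fy=5,interpolation=cv2.INTER_CUBIC))
```

```text
[ 0.53885962 -0.24391835  0.2875856 ] 0.042051589135235566 [-24.4  12.7  25.2 102.4   0.   -8.8]
```

View pics/w9.png

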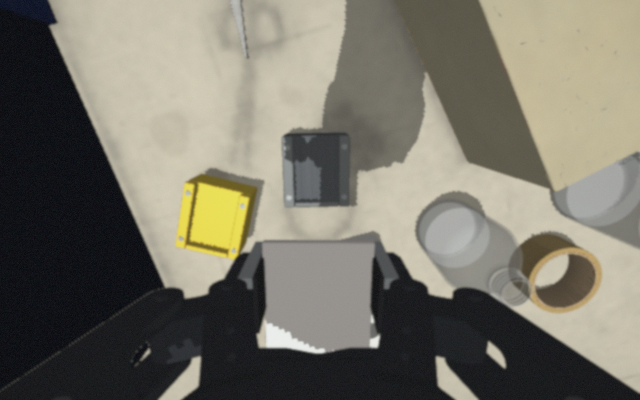

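View pics/w9a.png

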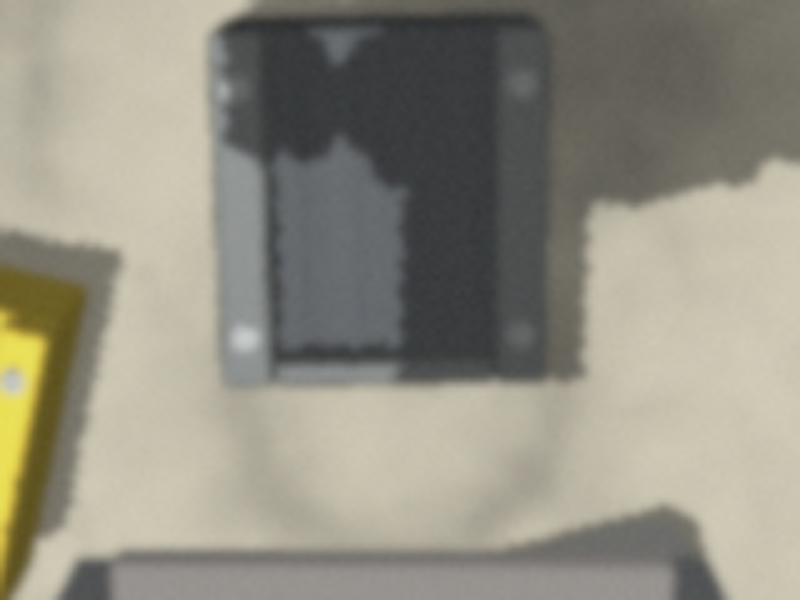

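Run:
```python
from fit import *
import pickle
o,im=pickle.load(open("w9.pkl","rb"));ce=cam("wrist",o)
w=lambda u,v:np.array([u/5+240-.4,v/5+130-.4])
ob=[(ce,(-.04,-.037,.058),w(212,33),.4),(ce,(-.04,.037,.058),w(551,28),.4),(ce,(.04,-.037,.058),w(226,385),.4),(ce,(.04,.037,.058),w(549,382),.4)]
p,r=fit(ob,[.54,-.245,-.27,.0055]);print("stand",p,np.degrees(p[2]),r.round(1))
# inner cheek edges
for q in [(262,50),(498,50),(270,350),(498,350)]:
    P=ray(None,w(*q),p[3]+.058,ce);d=P-[p[0],p[1],0];c,s=np.cos(p[2]),np.sin(p[2]);print((c*d[0]+s*d[1]).round(4),(-s*d[0]+c*d[1]).round(4))
t=R.from_euler('xyz',o["tcp_rot"],degrees=True).as_matrix();print(np.degrees(np.arctan2(t[1,2],t[0,2]))-90)
d=np.array([p[0],p[1],0])-o["ee_pos"];print("stand centre in tool",(d@t)*1000)
# plate in tool frame: front top corners, width edges
for q in [(110,556),(676,553)]:
    u=w(*q);P=ray(None,u,o["ee_pos"][2]+.023,ce);print(((P-o["ee_pos"])@t*1000).round(1))
```

```text
stand [ 0.53796703 -0.24612763 -0.25746627  0.00358709] -14.751730922673673 [-0.3 -0.2  0.5 -0.2  0.1  0.6 -0.4 -0.1 -0.8]
-0.0361 -0.0261
-0.0354 0.0253
0.0315 -0.0267
0.0323 0.0254
-15.582407230000072
stand centre in tool [287.58535857   0.3678194   -2.38298537]
[-23.   18.5 -22. ]
[-23.   18.7  21.3]
```

Request:
carry_out(
  increments=[
    [-0.8, 0, 0, 0, 15, -2, 40],
    [0, 0, 0, 0, 25, 0, 40],
    [0, 0, 0, 0, 20, 0, 40],
    [0, 0, 0, 15, 0, 0, 40],
    [0, 0, 0, 30, 0, 0, 40],
    [0, 0, 0, 35, 0, 0, 40],
    [0, 0, 0, 35, 0, 0, 40],
    [0, 0, 0, 35, 0, 0, 40],
    [0, 0, 0, 35, 0, 0, 40],
    [0, 0, 0, 20, 0, 0, 40],
    [0, 0, 0, 7, 0, 0, 40],
    [0, 0, 0, 0, 0, 0, 40],
  ],
)

```text
time: 21.08
ee_pos: [0.4805, -0.231, 0.0756]
tcp_rot: [-93.4, 90.0, -18.2]
wrist_force: [-0.4, 0.8, -0.5]
opening: 0.0422
```

Run:
```python
from h import *
import pickle
o=sensors.get_obs();im=vision.camera("wrist");pickle.dump((o,im),open("w10.pkl","wb"));cv2.imwrite("pics/w10.png",im[...,::-1]);print(o["ee_pos"],o["opening"],o["q"].round(1))
im=vision.camera("side");cv2.imwrite("pics/s10.png",im[...,::-1])
im=vision.camera("top");cv2.imwrite("pics/t10.png",cv2.resize(im[130:230,310:470,::-1],None,fx=5,fy=5,interpolation=cv2.INTER_CUBIC))
t=R.from_euler('xyz',o["tcp_rot"],degrees=True).as_matrix();print(t.round(4),np.degrees(np.arctan2(t[1,2],t[0,2]))-90)
S=np.array([.538,-.2461,0]);print((S-o["ee_pos"])@t*1000)
```

```text
[ 0.48051881 -0.23096173  0.07560713] 0.04215437116827386 [-25.7   2.5  -9.7  77.7   0.  -10.8]
[[ 2.000e-04 -9.667e-01  2.560e-01]
 [-1.000e-04  2.560e-01  9.667e-01]
 [-1.000e+00 -2.000e-04 -0.000e+00]] -14.831853049455205
[ 75.62015183 -59.42455921   0.08131621]
```

View pics/w10.png

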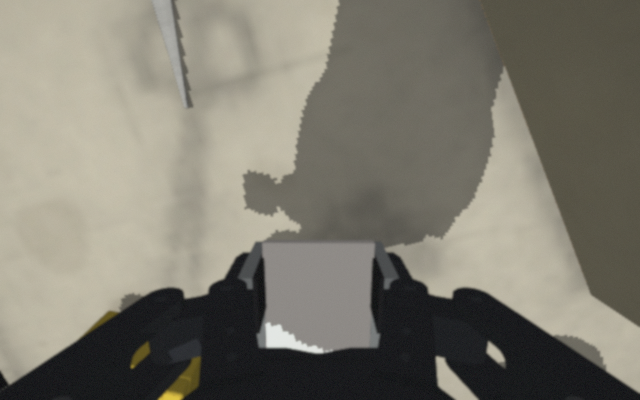

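View pics/s10.png

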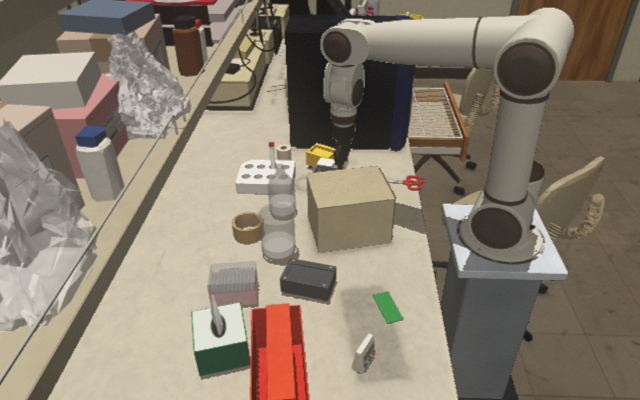

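View pics/t10.png

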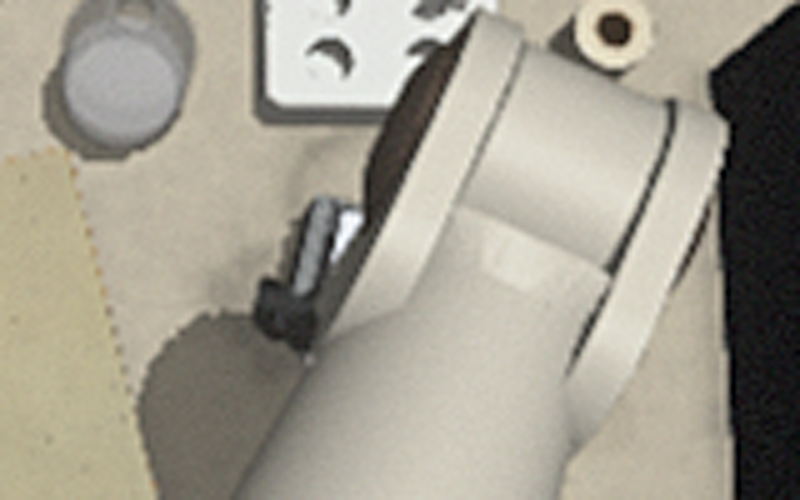

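Request:
carry_out(
  increments=[
    [0, 0, 0, 6, 0, 0, 40],
    [0, 0, 0, 6, 0, 0, 40],
    [0, 0, 0, 6, 0, 0, 40],
    [0, 0, 0, 5, 0, 0, 40],
    [0, 0, 0, 4, 0, 0, 40],
    [0, 0, 0, 2, 0, 0, 40],
    [0, 0, 0, 1, 0, 0, 40],
    [0, 0, 0, 0, 0, 0, 40],
  ],
)

```text
time: 22.22
ee_pos: [0.4805, -0.2313, 0.0453]
tcp_rot: [-89.7, 90.0, -14.5]
wrist_force: [0.0, -0.3, -0.9]
opening: 0.0422
```

Run:
```python
from h import *
o=sensors.get_obs();print(o["ee_pos"],o["wrist_force"],o["torque"])
im=vision.camera("side");cv2.imwrite("pics/s11.png",cv2.resize(im[130:190,290:370,::-1],None,fx=9,fy=9,interpolation=cv2.INTER_CUBIC))
im=vision.camera("top");cv2.imwrite("pics/t11.png",cv2.resize(im[150:220,350:430,::-1],None,fx=8,fy=8,interpolation=cv2.INTER_CUBIC))
```

```text
[ 0.48046492 -0.23125893  0.04530241] [ 5.65404004e-05 -3.13898109e-01 -8.85226915e-01] [-0.00733169  0.03002669  0.02074377]
```

View pics/s11.png

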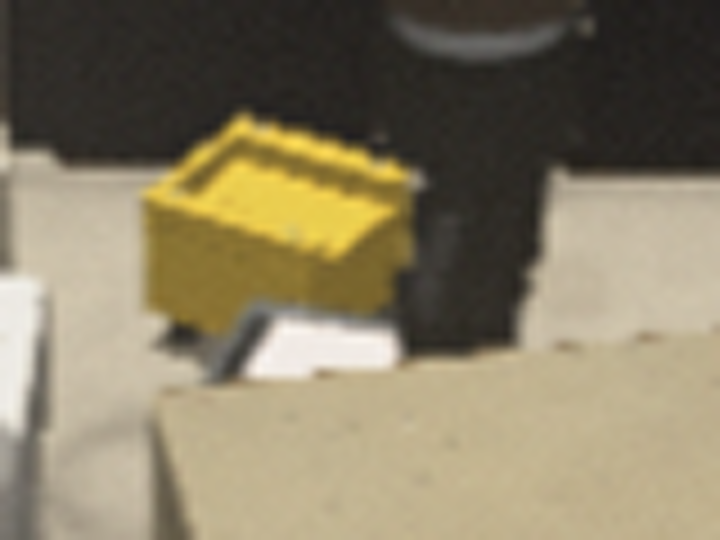

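View pics/t11.png

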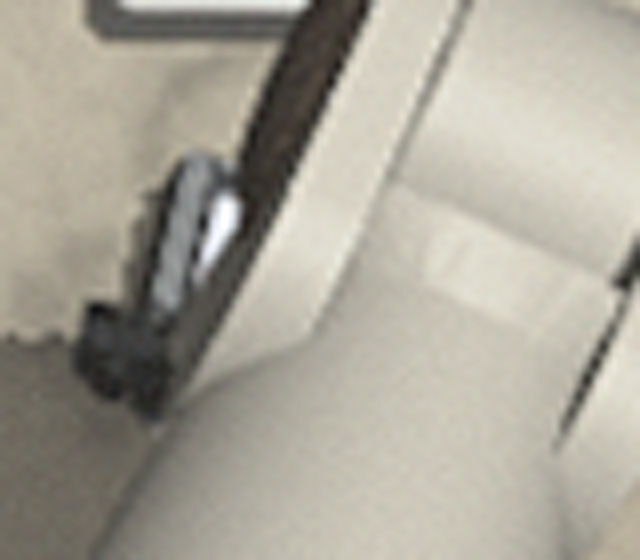

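Request:
carry_out(
  increments=[
    [0, 0, 0, 0.8, 0, 0, 40],
    [0, 0, 0, 0.8, 0, 0, 40],
    [0, 0, 0, 0.8, 0, 0, 40],
    [0, 0, 0, 0.8, 0, 0, 40],
    [0, 0, 0, 0, 0, 0, 40],
  ],
)

```text
time: 22.95
ee_pos: [0.4804, -0.2312, 0.0419]
tcp_rot: [79.3, 90.0, 154.5]
wrist_force: [0.0, -0.1, -0.9]
opening: 0.042
```

Request:
carry_out(
  increments=[
    [0, 0, 0, 0.7, 0, 0, 40],
    [0, 0, 0, 0.7, 0, 0, 40],
    [0, 0, 0, 0.7, 0, 0, 40],
    [0, 0, 0, 0, 0, 0, 40],
  ],
)

```text
time: 23.45
ee_pos: [0.4804, -0.2313, 0.0399]
tcp_rot: [79.6, 90.0, 154.7]
wrist_force: [-0.7, -0.1, 0.2]
opening: 0.0426
```

Request:
carry_out(
  increments=[
    [0, 0, 0, 0.6, 0, 0, 40],
    [0, 0, 0, 0.6, 0, 0, 40],
    [0, 0, 0, 0, 0, 0, 40],
  ],
)

```text
time: 23.82
ee_pos: [0.4804, -0.2313, 0.0387]
tcp_rot: [71.1, 90.0, 146.2]
wrist_force: [-0.3, -0.8, -1.6]
opening: 0.0422
```

Request:
carry_out(
  increments=[
    [0, 0, 0, 0.6, 0, 0, 40],
    [0, 0, 0, 0.6, 0, 0, 40],
    [0, 0, 0, 0, 0, 0, 40],
  ],
)

```text
time: 24.2
ee_pos: [0.4804, -0.2312, 0.0375]
tcp_rot: [71.2, 90.0, 146.3]
wrist_force: [-0.1, -0.6, -0.4]
opening: 0.0418
```

Request:
carry_out(
  increments=[
    [0, 0, 0, 0.5, 0, 0, 40],
    [0, 0, 0, 0.5, 0, 0, 40],
    [0, 0, 0, 0, 0, 0, 40],
  ],
)

```text
time: 24.58
ee_pos: [0.4804, -0.2313, 0.0365]
tcp_rot: [77.3, 90.0, 152.4]
wrist_force: [0.2, -0.0, -0.1]
opening: 0.0422
```

Request:
carry_out(
  increments=[
    [0, 0, 0, 0.4, 0, 0, 40],
    [0, 0, 0, 0.4, 0, 0, 40],
    [0, 0, 0, 0, 0, 0, 40],
  ],
)

```text
time: 24.95
ee_pos: [0.4804, -0.2313, 0.0357]
tcp_rot: [85.5, 90.0, 160.6]
wrist_force: [0.3, -0.1, 0.2]
opening: 0.0422
```

Request:
carry_out(
  increments=[
    [0, 0, 0, 0.4, 0, 0, 40],
    [0, 0, 0, 0.4, 0, 0, 40],
    [0, 0, 0, 0, 0, 0, 40],
  ],
)

```text
time: 25.32
ee_pos: [0.4804, -0.2313, 0.0353]
tcp_rot: [-103.1, 90.0, -27.9]
wrist_force: [-3.6, 1.1, 3.8]
opening: 0.0423
```

Request:
carry_out(
  increments=[
    [0, 0, 0, 0.4, 0, 0, 40],
    [0, 0, 0, 0.4, 0, 0, 40],
    [0, 0, 0, 0, 0, 0, 40],
  ],
)

```text
time: 25.7
ee_pos: [0.4805, -0.2313, 0.035]
tcp_rot: [-103.1, 90.0, -28.0]
wrist_force: [-4.3, 1.8, 8.8]
opening: 0.0423
```

Run:
```python
from h import *
o=sensors.get_obs();print(o["ee_pos"],o["wrist_force"],o["torque"])
im=vision.camera("wrist");cv2.imwrite("pics/w12.png",cv2.resize(im[200:380,200:440,::-1],None,fx=3,fy=3,interpolation=cv2.INTER_CUBIC))
im=vision.camera("side");cv2.imwrite("pics/s12.png",cv2.resize(im[130:190,290:370,::-1],None,fx=9,fy=9,interpolation=cv2.INTER_CUBIC))
```

```text
[ 0.48045737 -0.23129915  0.0349564 ] [-4.32691221  1.79105602  8.80678346] [0.34463984 0.69172184 0.01316089]
```

View pics/w12.png

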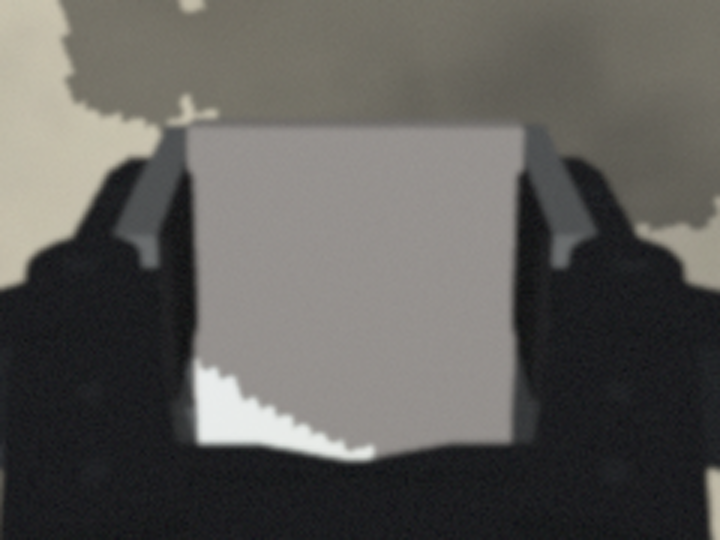

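View pics/s12.png

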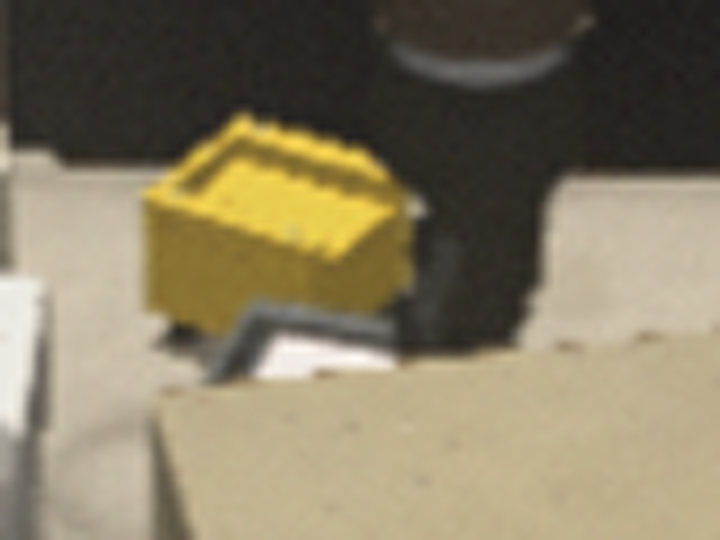

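Request:
carry_out(
  increments=[
    [0, 0, 0, -0.3, 0, 0, 40],
    [0, 0, 0, -0.2, 0, 0, 40],
    [0, 0, 0, 0, 0, 0, 40],
  ],
  squeeze=20,
)

```text
time: 26.18
ee_pos: [0.4805, -0.2313, 0.0351]
tcp_rot: [-104.4, 90.0, -29.3]
wrist_force: [-3.2, 1.0, 6.5]
opening: 0.0427
```

Request:
carry_out(
  increments=[
    [0, 0, 0, 0, 0, 0, 50],
    [0, 0, 0, 0, 0, 0, 51],
    [0, 0, 0, 0, 0, 0, 52],
    [0, 0, 0, 0, 0, 0, 53],
    [0, 0, 0, 0, 0, 0, 54],
    [0, 0, 0, 0, 0, 0, 56],
    [0, 0, 0, 0, 0, 0, 60],
  ],
)

```text
time: 27.05
ee_pos: [0.4804, -0.2313, 0.0346]
tcp_rot: [40.2, 90.0, 115.4]
wrist_force: [-0.0, 0.5, 1.0]
opening: 0.0513
```

Run:
```python
from h import *
o=sensors.get_obs();print(o["ee_pos"],o["wrist_force"],o["torque"])
im=vision.camera("wrist");cv2.imwrite("pics/w13.png",im[...,::-1])
```

```text
[ 0.4804261  -0.23126894  0.0346055 ] [-0.00900227  0.50522872  0.95032147] [0.01164746 0.02017417 0.02056997]
```

View pics/w13.png

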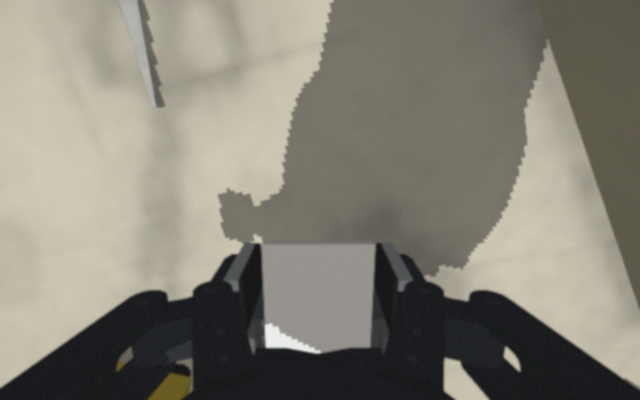

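Request:
carry_out(
  increments=[
    [0, 0, 0, 0, 0, 0, 80],
    [0, 0, 0, 0, 0, 0, 90],
    [0, 0, 0, -4, 0, 0, 90],
    [0, 0, 0, -10, 0, 0, 90],
    [0, 0, 0, -20, 0, 0, 90],
    [0, 0, 0, -35, 0, 0, 90],
    [0, 0, 0, -35, 0, 0, 90],
    [0, 0, 0, -35, 0, 0, 90],
    [0, 0, 0, -35, 0, 0, 90],
    [0, 0, 0, -35, 0, 0, 90],
    [0, 0, 0, -25, 0, 0, 90],
    [0, 0, 0, 0, 0, 0, 90],
  ],
)

```text
time: 28.6
ee_pos: [0.481, -0.2315, 0.2713]
tcp_rot: [-100.7, 89.8, -25.6]
wrist_force: [1.5, 0.4, -0.6]
opening: 0.0769
```

Request:
carry_out(
  increments=[
    [0, 0, 0, 0, -25, 0, 90],
    [0, 0, 0, 0, -30, 0, 90],
    [0, 0, 0, 0, -15, 0, 90],
    [0, 0, 0, 0, 0, 0, 90],
  ],
)

```text
time: 29.1
ee_pos: [0.5483, -0.2492, 0.2671]
tcp_rot: [80.2, 89.9, 155.4]
wrist_force: [0.6, -0.7, -0.6]
opening: 0.0768
```

Run:
```python
from h import *
import pickle
o=sensors.get_obs();im=vision.camera("wrist");pickle.dump((o,im),open("w14.pkl","wb"));cv2.imwrite("pics/w14.png",im[...,::-1]);print(o["ee_pos"],o["time"])
cv2.imwrite("pics/w14a.png",cv2.resize(im[100:240,240:400,::-1],None,fx=4,fy=4,interpolation=cv2.INTER_CUBIC))
```

```text
[ 0.54833738 -0.24918076  0.26708356] 29.1
```

View pics/w14.png

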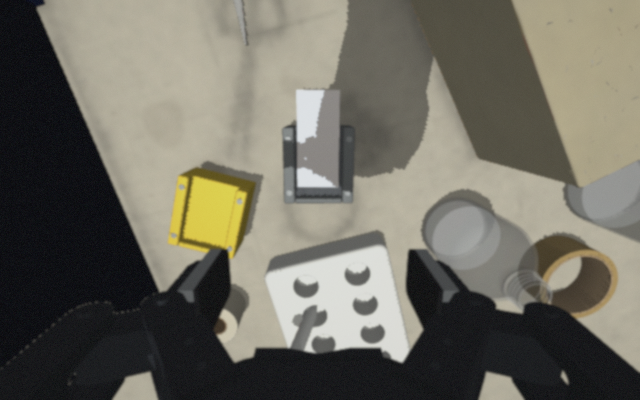

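View pics/w14a.png

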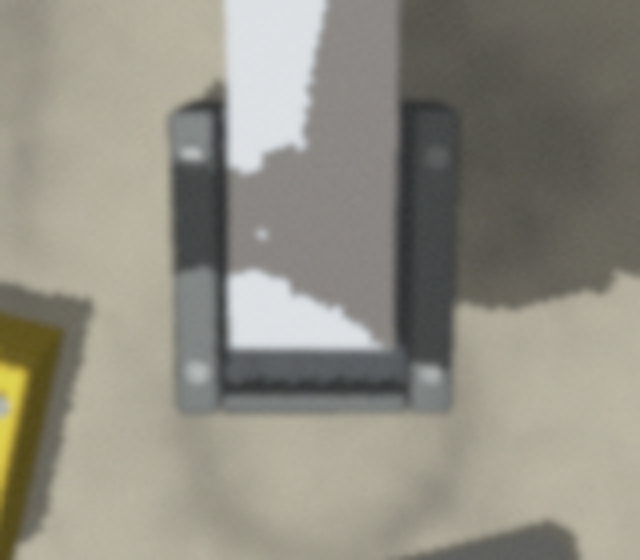

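Run:
```python
from fit import *
import pickle
o,im=pickle.load(open("w14.pkl","rb"));ce=cam("wrist",o)
w=lambda u,v:np.array([u/4+240-.4,v/4+100-.4])
ob=[(ce,(-.04,-.037,.058),w(170,112),.4),(ce,(-.04,.037,.058),w(459,112),.4),(ce,(.04,-.037,.058),w(179,412),.4),(ce,(.04,.037,.058),w(453,410),.4)]
p,r=fit(ob,[.54,-.245,-.27,.0055]);print("stand",p,np.degrees(p[2]),r.round(1))
pl=[(ce,(-.05,-.022,.05),np.array([295.5,89]),.4),(ce,(-.05,.022,.05),np.array([340.3,89]),.4),(ce,(.05,-.022,.05),w(229,351),.4),(ce,(.05,.022,.05),w(396,349),.4)]
q,r2=fit(pl,[.51,-.24,-.26,.0055]);print("plate",q,np.degrees(q[2]),r2.round(1))
d=q-p;c,s=np.cos(p[2]),np.sin(p[2]);print((c*d[0]+s*d[1])*1e3,(-s*d[0]+c*d[1])*1e3)
for n in ("beaker","bottle"):pass
im2=vision.camera("top");a=cv2.imread("pics/top0.png")
cv2.imwrite("pics/cmp.png",cv2.resize(np.vstack([a[110:180,240:370],im2[110:180,240:370,::-1]]),None,fx=4,fy=4))
for f in range(3): 
  o=sensors.get_obs()
print(o["wrist_force"],o["time"])
```

```text
stand [ 0.53814802 -0.24665714 -0.25445358  0.00193973] -14.579116335999645 [ 0.1 -0.3  0.1 -1.1  0.4  0.5 -0.6  1.1 -1.4]
plate [ 0.51163162 -0.24028129 -0.25962434  0.00953609] -14.875378725643532 [ 0.6  0.  -0.9  0.1  1.1 -0.8 -0.8  0.6  1.6]
-27.267502950830064 -0.5040691035666104
[-0.28131435 -0.2677922  -1.01233713] 29.2
```

View pics/cmp.png

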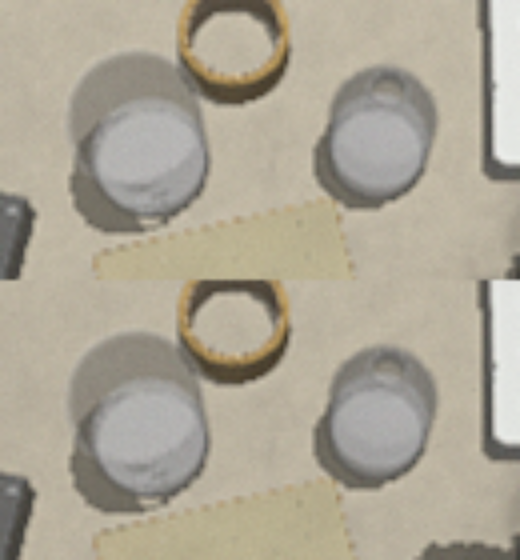

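Run:
```python
from fit import *
im=vision.camera("top");cv2.imwrite("pics/t15.png",cv2.resize(im[155:215,355:415,::-1],None,fx=8,fy=8,interpolation=cv2.INTER_CUBIC))
im=vision.camera("side");cv2.imwrite("pics/s15.png",cv2.resize(im[130:190,290:370,::-1],None,fx=9,fy=9,interpolation=cv2.INTER_CUBIC))
```

```text
(no output)
```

View pics/s15.png

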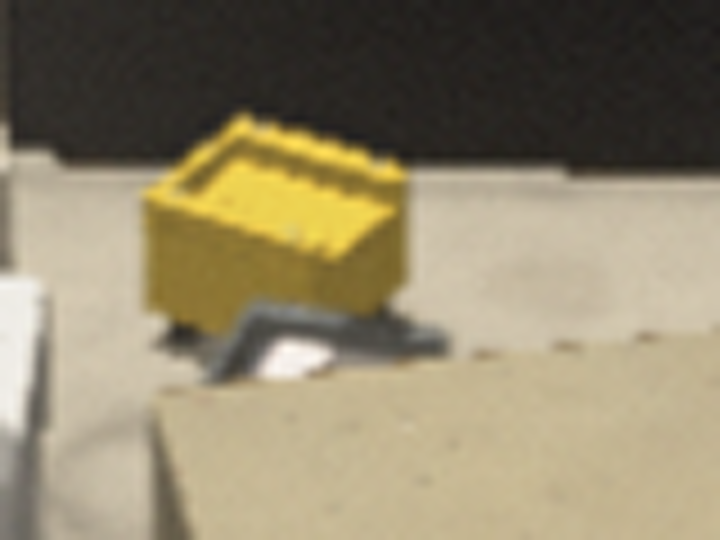

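View pics/t15.png

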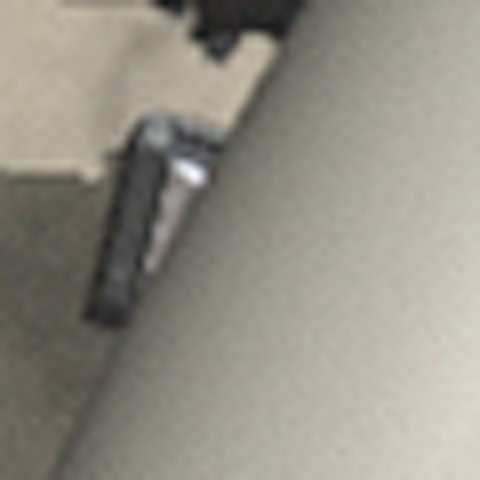

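```bash
python3 -c "
from workcell import job_done
print(job_done())"
```

```text
the job is handed in; nothing more can be done
None
```

The plate is in the stand, between the cheeks with its front end overhanging, and the job was handed in at about 29 s. I slid it out with about 6 N on its top until it overhung roughly 37 mm. I then gripped it by the long edges of the overhang, lifted it clear and carried it over the box. It touched down on the bed with at most about 9 N before I released it.

What the last checks showed:
- **Position:** the plate's centre is about 27 mm in front of the stand's centre and 0.5 mm off across. It is turned about 0.3° from the stand.
- **Bottle and beaker:** they look the same as at the start in the top picture, and the arm is clear of everything.
- **Height disagreement:** the wrist picture put the stand's underside at about 2 mm, but the touch-down suggested about 8.5 mm. The picture is a weak measure of height.
- **Flatness:** I judged it only from the pictures. The plate lies below the cheek tops with a gap on both sides and shows no visible tilt, but the side view was partly hidden by the box. I did not measure its tilt or height on the bed.

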